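Clear the saw wheel and hold the spread snap ring at its axle groove

ROBOT

A 6-joint arm with a two-finger parallel gripper is mounted at the origin on the work surface. World frame = base frame: x ahead of the robot, y to its left, z up, the work surface at z = 0. Lengths are in mm, angles in rad, forces in N, time in s.
With the tool pointing down it reaches from about 300 to 775 mm from the base axis. Payload 14.6 kg.
Tool frame: the origin (TCP) lies midway between the tips of the shut fingers; the grasp point (between the pads) lies 19 mm behind it; z points along the fingers, y is the line along which they close (so a half turn about z gives the same grasp; the last joint's range is limited). The gripper opens to 94 mm and grips with 3 to 60 N. Pads are 16 mm wide; open, the fingers measure 119 mm over their backs; the gripper's body (75 mm by 177 mm) begins 78 mm behind the grasp point.
Start: joints at [-0.067, 0.3, 1.521, -0, 1.321, -0.067], TCP at [549.99, -0.002, 205.446] pointing down, gripper open.
Joint ranges: [-3.03, 3.03], [-0.79, 2.21], [0.23, 2.52], [-1.04, 4.18], [0, 3.07], [-2.55, 2.55]. Speed limits (rad/s): [2.22, 2.22, 2.57, 3.14, 3.14, 3.14].

INTERFACE

Orientations are given as [roll, pitch, yaw] about the fixed x, y, z axes, in that order (R = Rz(yaw) Ry(pitch) Rx(roll)).
In Python, from cell import manip gives the robot as it stands.
- The arm moves only by the shell command python3 -m creep 'ROWS' [OPENING] [FORCE]. ROWS is text: rows parted by semicolons, each of 6 numbers parted by spaces: the shift along the tool's x, y, z normalised to -1 to 1, where 1 is 4 cm, then the turn, a rotation vector about the tool's x, y, z normalised to -1 to 1, where 1 is pi rad. In form: dx dy dz ax ay az; .... A call has 1 to 20 rows; each row shifts and turns the commanded pose from where the row before left it, along the tool's axes as they then stand; what a row does not reach is not made up. A row lasts 1/8 s, in which the tool goes at most 62.5 mm and 10.7 degrees, less where a joint would pass 70% of its speed; a pose out of reach is approached as far as the arm can. A call with a number of a shift or a turn outside -1 to 1 is refused whole. A call with a gripper value outside its range is refused whole. OPENING is the closure, from 0 (fully open) to 1 (shut), set as the call begins (- or left out, the last holds). The fingers move at their own pace and stop on an object; FORCE is the grip in N (left out, the last holds). Time passes only in rows, so rows that do not move let the fingers close. It gives the time, the measured TCP pose, the force, the opening and the grip force at its end, in the units of the state.
- manip.read_state(): the state, without advancing time (a new reading comes with each control period).
- manip.camera(name): name is "scene" or "side" or "wrist"; returns a dict with "color" (400x640x3 uint8, red, green, blue), "range_z" (400x640 float32, mm along the optical axis (not along the pixel's ray), 0 where there is no reading), "camera_matrix" (3x3 intrinsics, pixels), "k1" (the pictures are not rectified: a ray, as slopes to the right and down, at radius r is drawn at 1 + k1 r^2 times it, then the intrinsics apply), "T" (4x4, takes a point from camera to world coordinates). Camera axes: x right, y down, z forward; pixel columns grow to the right and rows downward; lengths in mm; the calibration is good to about 2 mm. A picture is of the moment at which its call begins.
- manip.sign_off(): hands the job in; it is judged then, once.
The state is a dict: "clock": time; "joints": joint angles; "qd": joint speeds; "effort": joint torques, N m; "eef_pos": TCP position; "eef_rot": TCP orientation; "wrist_force": force on the tool from outside, world axes, zero at the start; "moment": the same for the moment, N m; "finger_gap": finger opening in mm; "finger_force": force on a finger pad.
Only numpy, scipy, OpenCV 4.12 (cv2) and the standard library are available. Lean on these libraries where they do the work, as an engineer would, in place of code of your own. Each camera call takes 0.05 s, during which the arm holds its last target. There are 200 camera calls.

TASK

First drop the two wooden offcuts that lie on the saw wheel into the green scrap bin. Then take the red-handled circlip pliers, which already carry the snap ring on their tips, squeeze the handles fully so the ring spreads, lower the ring over the end of the upright axle, kept spread all the way, and finish still holding the pliers squeezed and upright, with the spread ring hovering around the axle level with the black groove, neither resting on the washer nor leaning on the axle. Do not shift the other things on the bench.

Things in the scene. Friction and masses are not known exactly. Their poses are not given: they have to be found in the camera images.
- pliers: External circlip pliers, 145 mm tall, 144 g (x 0.8 to 1.25), standing upright, tips down, in a wooden stand; a brass snap ring is fixed on the tips. Origin: level with the ring's underside, midway between the tips, on the centre line; z up along the pliers (handles up), y the line along which the handles close, x towards the ring. Pivot bolt, 18 mm long along x, at z = 65 mm.
- pliers_grip (a point): Point between the two red grips, 118 mm above the pliers' origin on the centre line. Grips: z = 94 to 144 mm in the pliers' frame, 16 mm thick along x. Relaxed they lean outwards, 48 mm over their backs here, 54 mm at the top. Fully squeezed they are parallel, 32 mm over their backs.
- ring_center (a point): Centre of the ring: at x = 28, y = 0, z = 2 mm in the pliers' frame, whatever the squeeze. The brass ring is a C, 4 mm thick (z = 0 to 4), 5 mm wide, with its gap and two lugs towards the pliers. Relaxed it is too narrow for the axle; fully spread it is round, bore 35 mm, outside 45 mm, far edge 50 mm from the pliers' centre line. Level when the pliers are upright.
- pliers_left (a joint): Squeeze of the pliers (rad): 0 relaxed, 0.15 handles fully squeezed and ring fully spread (hard stop). A spring resists with about 3 N per handle at first and 10 N at the stop, and opens the handles again when let go.
- stand: Fixed wooden stand for the pliers. Origin: centre of its underside. Base 100 (x) x 84 (y) x 14 mm; ring and tips stand on it, pliers' origin near x = -25, y = 0, z = 14 mm, axes as the stand's (3 mm, 0.05 rad play). Back wall at the -x edge 10 mm thick, up to z = 74 mm; rails at y = +-33 mm up to z = 24 mm. Open on top: lift the pliers straight up.
- wheel: Fixed aluminium saw wheel lying flat, 200 mm diameter, black edge, face at z = 40 mm. Origin: on the axle's axis at the bench top; z up along the axle. In the middle a blue hub (52 mm diameter, top at 48 mm), a white washer (44 mm, top at 51 mm) and the upright steel axle stub, 29 mm diameter, up to 88 mm, its last 6 mm tapered to 18 mm diameter.
- groove (a point): Centre of the black ring groove on the axle, 59 mm above the bench, 8 mm above the washer. The groove is 10 mm wide (z = 54 to 64 mm) and 24 mm in diameter.
- axle_tip (a point): Top of the axle stub, on its axis, 88 mm above the bench.
- offcut_a: Stepped light wood offcut, 46 (x) x 20 (y) x 19 mm (11 mm high where x is above 3 mm), 30 g, lying on the wheel with its long side pointing roughly to the axle. Origin: centre of its underside; x along its length.
- offcut_b: Plywood offcut block, 40 (x) x 22 (y) x 18 mm, 30 g, lying on the wheel, long side pointing roughly to the axle. Origin: centre of its underside; x along its length.
- scrap_bin: Green open bin, fixed, 160 (x) x 130 (y) x 65 mm high, walls and floor about 6 mm. Origin: centre of its underside. It and the stand may swap sides.
- scrap_bin_in (a point): Centre of the scrap bin's inner floor.
- hammer: Bystander: hammer with yellow handle, 260 mm, lying flat beyond the wheel.
- glue_tube: Bystander: white glue tube with an orange cap, 115 mm long, 36 mm thick, lying beyond the wheel.
- pencil_cup: Bystander: blue ceramic cup, 70 mm wide, 90 mm high.
- screwdriver: Bystander: red-handled screwdriver, 200 mm, lying flat.
- sanding_block: Bystander: cork sanding block, 100 x 60 x 30 mm.
- glue_bottle: Bystander: white glue bottle with red cap, 52 mm wide, 130 mm high.
- inlay_strip: Bystander: thin zigzag strip of light wood, 120 mm long, 8 mm thick.
There are look-alikes about, which are no part of the job. Leave any purple or turquoise look-alike of the pliers alone.

How it is judged (in metres and radians):
On the way, in this order (a step that is already met when the one before it is completed fails the run):
1. Both offcuts lie in the scrap bin (x of offcut_a in the frame of scrap_bin_in between -0.077 and 0.077 m and y of offcut_a in the frame of scrap_bin_in between -0.062 and 0.062 m and z of offcut_a in the frame of scrap_bin_in between -0.01 and 0.05 m and x of offcut_b in the frame of scrap_bin_in between -0.077 and 0.077 m and y of offcut_b in the frame of scrap_bin_in between -0.062 and 0.062 m and z of offcut_b in the frame of scrap_bin_in between -0.01 and 0.05 m), for 0.2 s.
2. The spread ring is above the end of the axle (z of ring_center in the frame of axle_tip above 0 m and horizontal distance between ring_center and groove below 0.02 m and value of joint pliers_left above 0.12 rad).
At the end, for the whole second after the job is handed in: Offcuts in the bin. Fingers hold the pliers (over 3 N), squeezed over 0.12 rad, upright within 0.12 rad, still; ring centre within 5 mm of the axle's axis and of the groove's height; pliers and ring press on wheel, washer and axle with under 8 N (all of step 1 and horizontal distance between ring_center and groove below 0.005 m and z of ring_center in the frame of groove between -0.005 and 0.005 m and value of joint pliers_left above 0.12 rad and angle between pliers's own z axis and vertical below 0.12 rad and contact force between the fingers and pliers above 3 N and contact force between pliers and wheel below 8 N and linear speed of pliers below 0.03 m/s); the arm keeps its last pose, push and grip.
It fails at once if The ring is forced down the axle without being spread (horizontal distance between ring_center and groove below 0.012 m and z of ring_center in the frame of axle_tip below -0.008 m and value of joint pliers_left below 0.09 rad).
It fails at once if Another thing on the bench is shifted by more than 4 cm (distance of any of hammer, glue_tube, pencil_cup, screwdriver, sanding_block, glue_bottle, inlay_strip from where it was at the start of the episode above 0.04 m).
It also fails if it takes over 59 s, if anything falls off the work surface, if the arm or the gripper's body presses on something with over 40 N, if the wrist force passes 120 N, or if a joint passes its speed limit or range.

## Working session

There is one attempt and no reset: what is moved stays moved. The work goes in short steps, Python scripts to look and compute and a shell command to move; the robot and the scene stay as the last step left them, time stands still between calls to the robot, and variables do not carry over. Pictures are saved under pics/ and viewed, at most 10 in all, crops included, and the job is handed in when it is done.

```bash
mkdir -p pics; ls; cat > h.py <<'E'
import numpy as np, cv2
from cell import manip
def pts(c):
    # world point per pixel from depth
    K=c["camera_matrix"];h,w=c["range_z"].shape
    u,v=np.meshgrid(np.arange(w),np.arange(h))
    s=rays(c,np.stack([u,v],-1).reshape(-1,2)).reshape(h,w,3)
    P=s*c["range_z"][...,None]
    return P@c["T"][:3,:3].T+c["T"][:3,3]
def rays(c,uv):
    K=np.array(c["camera_matrix"],float)
    d=(np.array(uv,float)-K[[0,1],[2,2]])/K[[0,1],[0,1]]
    s=d.copy()
    for _ in range(20): s=d/(1+c["k1"]*(s**2).sum(-1,keepdims=True))
    return np.concatenate([s,np.ones((len(s),1))],1)
def onplane(c,uv,z):
    r=rays(c,np.atleast_2d(uv))@c["T"][:3,:3].T; o=c["T"][:3,3]
    return o+r*((z-o[2])/r[:,2:])
def save(c,n): cv2.imwrite("pics/"+n,cv2.cvtColor(c["color"],cv2.COLOR_RGB2BGR))
E
python3 - <<'E'
from h import *
import pickle
D={}
for n in ["scene","side","wrist"]:
    c=manip.camera(n);D[n]=c;save(c,n+".png");print(n,c["T"].round(2).tolist(),c["k1"],c["camera_matrix"].tolist())
pickle.dump(D,open("d.pkl","wb"))
print(manip.read_state())
E
```

```text
pics
scene [[0.72, 0.48, -0.5, 1152.57], [0.7, -0.51, 0.51, -625.92], [-0.01, -0.71, -0.7, 967.88], [0.0, 0.0, 0.0, 1.0]] -0.098678326183174 [[442.22883055901093, 0.0, 320.2222579228155], [0.0, 442.22883055901093, 200.4723308562083], [0.0, 0.0, 1.0]]
side [[-0.98, -0.15, 0.11, 387.32], [-0.19, 0.76, -0.62, 765.08], [0.01, -0.63, -0.78, 1066.07], [0.0, 0.0, 0.0, 1.0]] -0.08020815232981006 [[461.1979477082837, 0.0, 315.4813272661809], [0.0, 461.1979477082837, 196.81879669880075], [0.0, 0.0, 1.0]]
wrist [[1.0, 0.0, -0.0, 549.73], [0.0, -0.97, -0.25, 72.54], [-0.0, 0.25, -0.97, 385.56], [0.0, 0.0, 0.0, 1.0]] -0.043186747241019466 [[332.75393950939093, 0.0, 318.70560666666955], [0.0, 332.75393950939093, 197.83707228841527], [0.0, 0.0, 1.0]]
{'clock': 0.15, 'joints': array([-6.65944474e-02,  3.00352848e-01,  1.52138905e+00,  1.13690845e-05,
        1.32070803e+00, -6.65945300e-02]), 'qd': array([ 0.00121711, -0.00045173, -0.00227969, -0.00076843, -0.00135009,
        0.00061022]), 'effort': array([-2.50185103e-04, -5.31960297e+01, -3.52822959e+01,  7.07691838e-02,
        2.35654798e-02, -3.66386917e-05]), 'eef_pos': array([5.49817525e+02, 1.52781019e-02, 2.05032438e+02]), 'eef_rot': array([-3.14073801e+00, -6.80361615e-05,  1.57079356e+00]), 'wrist_force': array([ 0.5973421 , -0.48031371, -1.39948799]), 'moment': array([ 0.0052463 , -0.03583382, -0.0570054 ]), 'finger_force': 0.0, 'finger_gap': 94.03596197422877}
```

View pics/scene.png

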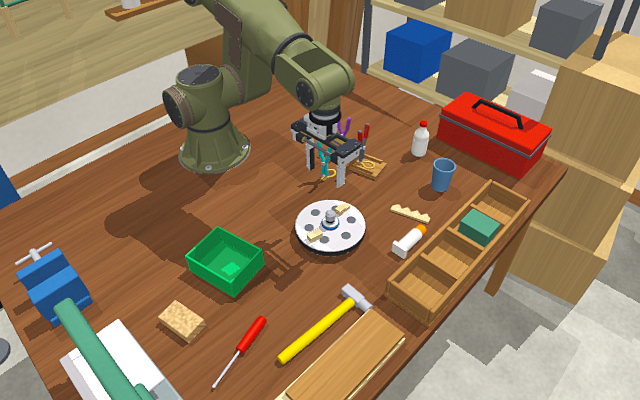

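View pics/side.png

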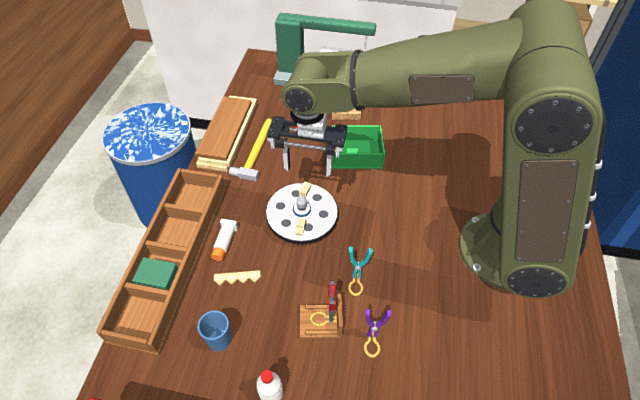

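View pics/wrist.png

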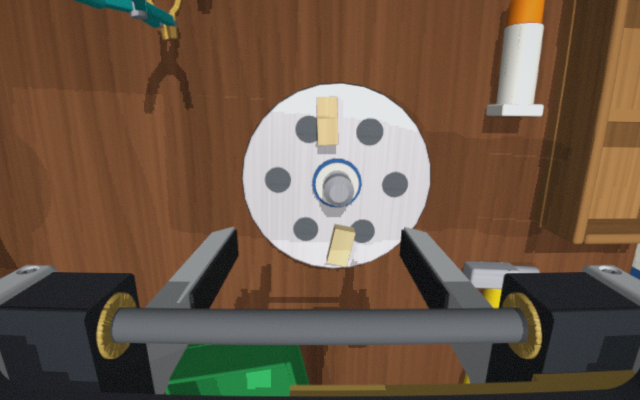

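The scene view shows the wheel at (330,225), the bin at (225,260) and the stand at (365,165). The side view shows the red pliers at (333,300) with their ring at (319,319), and turquoise and purple look-alikes at (358,270) and (375,330). In the wrist view the axle is at (338,185), with one offcut at (327,121) and the other at (341,245), both lined up roughly with world y.

```bash
python3 - <<'E'
from h import *
import pickle
D=pickle.load(open("d.pkl","rb"))
c=D["wrist"];P=pts(c);hsv=cv2.cvtColor(c["color"],cv2.COLOR_RGB2HSV)
h,s,v=cv2.split(hsv)
wood=((h>10)&(h<32)&(s>50)&(v>120)&(P[...,2]>42)&(P[...,2]<70)&(c["range_z"]>0)).astype(np.uint8)
wood[:, :240]=0; wood[:,430:]=0; wood[:80]=0; wood[272:]=0
n,L,st,ce=cv2.connectedComponentsWithStats(wood)
for i in range(1,n):
    if st[i,4]<60: continue
    q=P[L==i]
    top=q[q[:,2]>(48 if True else 0)]
    r=cv2.minAreaRect(top[:,:2].astype(np.float32))
    print("wood",st[i],"n",len(top),"rect",r,"z pct",np.percentile(q[:,2],[5,25,50,75,95]).round(1), "ymin/max",q.min(0).round(0),q.max(0).round(0))
    ys=top[:,1]
    for a in np.arange(ys.min(),ys.max(),6):
        m=(ys>=a)&(ys<a+6); print("   y",a.round(),top[m].mean(0).round(1) if m.any() else '')
# washer ring / hub
w=P.reshape(-1,3); ok=c["range_z"].reshape(-1)>0
blue=((h>100)&(h<130)&(s>100)&(v>40)&(P[...,2]>44)&(P[...,2]<52)); 
yy,xx=np.nonzero(blue); print("blue",len(xx)); 
q=P[blue]; print("hub circle",cv2.minEnclosingCircle(q[:,:2].astype(np.float32)),q.mean(0))
f=(P[...,2]>36)&(P[...,2]<44)&(s<60)&(v>120)&(c["range_z"]>0); q=P[f].astype(np.float32)
q=q[np.hypot(q[:,0]-555,q[:,1]-q[:,1].mean())<130]
print("wheel",cv2.minEnclosingCircle(q[:,:2]))
f=(P[...,2]>83)&(P[...,2]<92)&(c["range_z"]>0); f[:150]=0;f[215:]=0;f[:,:300]=0;f[:,380:]=0
print("axle top",f.sum(),P[f].mean(0))
# bin & pliers
for n in ["scene","side"]:
    c=D[n];P=pts(c);h,s,v=cv2.split(cv2.cvtColor(c["color"],cv2.COLOR_RGB2HSV));ok=c["range_z"]>0
    g=(h>45)&(h<75)&(s>120)&ok&(P[...,2]>60)&(P[...,2]<70)&(P[...,0]>300)
    q=P[g]; print(n,"bin rim",len(q),cv2.minAreaRect(q[:,:2].astype(np.float32)),q[:,2].mean())
    r=((h<6)|(h>174))&(s>140)&ok&(P[...,1]>120)&(P[...,1]<400)&(P[...,0]>250)&(P[...,0]<600)&(P[...,2]>100)&(P[...,2]<175)
    q=P[r]; print(n,"red",len(q),q.mean(0) if len(q) else '',q.min(0) if len(q) else '',q.max(0) if len(q) else '')
    b=(h>10)&(h<35)&ok&(P[...,2]>4)&(P[...,2]<30)&(abs(P[...,0]-420)<200)&(abs(P[...,1]-270)<130)
    nn,L,st,ce=cv2.connectedComponentsWithStats(b.astype(np.uint8))
    for i in range(1,nn):
        if st[i,4]>80: q=P[L==i]; print("  wood",st[i],q.mean(0).round(),cv2.minAreaRect(q[:,:2].astype(np.float32)))
E
```

```text
wood [317  97  21  49 975] n 974 rect ((557.5038452148438, 63.555389404296875), (19.361328125, 44.56241226196289), 0.669556736946106) z pct [51.5 52.6 59.4 60.4 61.3] ymin/max [548.  39.  42.] [567.  86.  63.]
   y 41.0 [558.   44.2  60.1]
   y 47.0 [557.8  50.5  60.3]
   y 53.0 [557.6  56.3  60.3]
   y 59.0 [557.5  62.4  60.4]
   y 65.0 [557.2  68.4  53.2]
   y 71.0 [557.2  74.   52.5]
   y 77.0 [557.1  80.1  52.4]
   y 83.0 [557.3  84.8  52.3]
wood [327 225  28  42 814] n 797 rect ((572.5164794921875, -66.94667053222656), (40.436485290527344, 21.881763458251953), 77.51261138916016) z pct [52.5 58.5 59.1 59.5 60.2] ymin/max [559. -89.  42.] [589. -45.  61.]
   y -89.0 [570.7 -85.   59.1]
   y -83.0 [569.6 -79.8  59.2]
   y -77.0 [570.4 -73.9  59. ]
   y -71.0 [572.1 -67.7  59.1]
   y -65.0 [573.1 -61.8  59.1]
   y -59.0 [575.  -55.8  59.1]
   y -53.0 [576.3 -49.7  57.4]
   y -47.0 [569.7 -46.2  55. ]
blue 282
hub circle ((568.0550537109375, 0.5479769706726074), 25.40582275390625) [566.03114623   8.3697051   49.23542441]Traceback (most recent call last):
  File "<stdin>", line 25, in <module>
cv2.error: OpenCV(4.12.0) /io/opencv/modules/imgproc/src/shapedescr.cpp:201: error: (-215:Assertion failed) count >= 0 && (depth == CV_32F || depth == CV_32S) in function 'minEnclosingCircle'
```

```bash
cat > m.py <<'E'
from h import *
import pickle
D=pickle.load(open("d.pkl","rb"))
c=D["wrist"];P=pts(c).astype(np.float32);h,s,v=cv2.split(cv2.cvtColor(c["color"],cv2.COLOR_RGB2HSV))
def fit(q):
    A=np.c_[q[:,:2],np.ones(len(q))];x=np.linalg.lstsq(A,(q[:,:2]**2).sum(1),rcond=None)[0];a=x[:2]/2
    return a,np.sqrt(x[2]+a@a)
f=(s<60)&(v>120);f=f.astype(np.uint8);f[:,:235]=0;f[:,440:]=0;f[270:]=0
ct=max(cv2.findContours(f,cv2.RETR_EXTERNAL,cv2.CHAIN_APPROX_NONE)[0],key=len)[:,0,:]
q=onplane(c,ct,40)
for _ in range(8):
    a,r=fit(q);e=abs(np.hypot(*(q[:,:2]-a).T)-r);q=q[e<max(1.5,np.percentile(e,85))]
print("wheel",a,r,len(q))
b=(h>100)&(h<130)&(s>100)&(v>40);b[:150]=0;b[215:]=0;b[:,:300]=0;b[:,375:]=0
yy,xx=np.nonzero(b);q=onplane(c,np.c_[xx,yy],48);a,r=fit(q);print("hub",a,r)
f=(P[...,2]>83)&(P[...,2]<92);f[:150]=0;f[215:]=0;f[:,:300]=0;f[:,380:]=0
print("axle top",f.sum(),P[f].mean(0) if f.any() else '')
for n in ["scene","side"]:
    c=D[n];P=pts(c).astype(np.float32);h,s,v=cv2.split(cv2.cvtColor(c["color"],cv2.COLOR_RGB2HSV));ok=c["range_z"]>0
    g=(h>45)&(h<75)&(s>120)&ok&(P[...,2]>60)&(P[...,2]<70)&(P[...,0]>300)&(P[...,1]>-400)
    q=P[g]; print(n,"bin rim",len(q),cv2.minAreaRect(q[:,:2]),q[:,2].mean())
    r=((h<6)|(h>174))&(s>140)&ok&(P[...,1]>120)&(P[...,1]<400)&(P[...,0]>250)&(P[...,0]<600)&(P[...,2]>100)&(P[...,2]<175)
    q=P[r]
    if len(q): print(n,"red",len(q),q.mean(0),q.min(0),q.max(0),cv2.minAreaRect(q[:,:2]))
    b=(h>8)&(h<35)&ok&(P[...,2]>5)&(P[...,2]<30)&(abs(P[...,0]-420)<200)&(abs(P[...,1]-270)<130)
    nn,L,st,ce=cv2.connectedComponentsWithStats(b.astype(np.uint8))
    for i in range(1,nn):
        if st[i,4]>80: q=P[L==i]; print("  wood",st[i],q.mean(0).round(),cv2.minAreaRect(q[:,:2]))
E
python3 m.py
```

```text
wheel [5.68167153e+02 2.89268167e-02] 99.23495277496784 516
hub [ 5.68149682e+02 -2.12860201e-01] 24.153458581138725
axle top 715 [567.75977     1.3237748  87.26129  ]Traceback (most recent call last):
  File "m.py", line 21, in <module>
    q=P[g]; print(n,"bin rim",len(q),cv2.minAreaRect(q[:,:2]),q[:,2].mean())
                                     ~~~~~~~~~~~~~~~^^^^^^^^^
cv2.error: OpenCV(4.12.0) /io/opencv/modules/imgproc/src/convhull.cpp:143: error: (-215:Assertion failed) total >= 0 && (depth == CV_32F || depth == CV_32S) in function 'convexHull'
```

```bash
sed -i 's/P\[...,1\]>-400)/P[...,1]>-600)/; s/    q=P\[g\]; print/    q=np.ascontiguousarray(P[g]); g2=(h>45)\&(h<75)\&(s>120)\&ok; print(n,g2.sum(),np.percentile(P[g2],[5,50,95],axis=0).round()); \n    if len(q): print/' m.py; python3 m.py
```

```text
wheel [5.68167153e+02 2.89268167e-02] 99.23495277496784 516
hub [ 5.68149682e+02 -2.12860201e-01] 24.153458581138725
axle top 715 [567.75977     1.3237748  87.26129  ]
scene 3134 [[ 372. -356.    3.]
 [ 443. -282.   23.]
 [ 537. -221.   64.]]Traceback (most recent call last):
  File "m.py", line 22, in <module>
    if len(q): print(n,"bin rim",len(q),cv2.minAreaRect(q[:,:2]),q[:,2].mean())
                                        ~~~~~~~~~~~~~~~^^^^^^^^^
cv2.error: OpenCV(4.12.0) /io/opencv/modules/imgproc/src/convhull.cpp:143: error: (-215:Assertion failed) total >= 0 && (depth == CV_32F || depth == CV_32S) in function 'convexHull'
```

```bash
sed -i 's/cv2.minAreaRect(q\[:,:2\])/cv2.minAreaRect(q[:,:2].copy())/' m.py; python3 m.py
```

```text
wheel [5.68167153e+02 2.89268167e-02] 99.23495277496784 516
hub [ 5.68149682e+02 -2.12860201e-01] 24.153458581138725
axle top 715 [567.75977     1.3237748  87.26129  ]
scene 3134 [[ 372. -356.    3.]
 [ 443. -282.   23.]
 [ 537. -221.   64.]]
scene bin rim 351 ((452.9820556640625, -287.40777587890625), (164.17674255371094, 131.4818878173828), 11.352359771728516) 63.33588
scene red 94 [437.68103 294.49457 133.17319] [424.9375  267.7536  107.65134] [448.48184 317.25183 157.12149] ((437.0508117675781, 292.059326171875), (17.993877410888672, 50.01476287841797), 8.47441291809082)
  wood [349 154  38  25 538] [468. 295.  16.] ((461.9200134277344, 301.1575622558594), (101.72976684570312, 92.82473754882812), 10.73659610748291)
side 1772 [[ 373. -353.    3.]
 [ 434. -296.   25.]
 [ 494. -209.   64.]]
side bin rim 171 ((448.0418395996094, -281.1372985839844), (154.3875274658203, 132.56687927246094), 12.40418529510498) 63.63597
side red 112 [433.65872 299.11978 135.57582] [423.14713 271.50967 108.48405] [445.23355 326.62476 155.87622] ((433.4947814941406, 299.1532287597656), (15.965868949890137, 53.776248931884766), 10.960000038146973)
  wood [ 299  304   43   35 1151] [463. 312.  16.] ((457.34344482421875, 305.99249267578125), (100.02264404296875, 84.95135498046875), 10.255731582641602)
```

```bash
python3 -m creep '0.35 0.05 0.7 0 0 0;0.35 0.05 0.7 0 0 0;0.35 0.05 0.7 0 0 0;0.35 0.04 0.7 0 0 0;0 0 0.5 0 0 0;0 0 0.5 0 0 0;0 0 0.24 0 0 0;0 0 0 0 0 0' 0 20
```

```text
clock: 1.15
eef_pos: [557.4, 55.9, 43.6]
eef_rot: [-3.141, 0.0, 1.571]
wrist_force: [0.1, -0.0, 0.6]
finger_gap: 93.8
finger_force: 0.0
```

```bash
python3 -m creep '0 0 0 0 0 0;0 0 0 0 0 0;0 0 0 0 0 0;0 0 0 0 0 0;0 0 0 0 0 0;0 0 0 0 0 0' 1 20; python3 -m creep '0 0 -0.3 0 0 0;0 0 -0.7 0 0 0;0 0 -0.8 0 0 0;0 0 -0.8 0 0 0' - -
```

```text
clock: 1.9
eef_pos: [557.6, 56.0, 43.9]
eef_rot: [-3.142, -0.0, 1.571]
wrist_force: [-0.5, 0.2, -0.4]
finger_gap: 37.6
finger_force: 0.0
clock: 2.4
eef_pos: [557.6, 56.0, 149.8]
eef_rot: [3.141, -0.0, 1.571]
wrist_force: [-1.2, 0.8, 0.3]
finger_gap: 0.9
finger_force: 0.0
```

```bash
cat > oc.py <<'E'
from h import *
import sys
c=manip.camera("wrist");save(c,sys.argv[1]);P=pts(c).astype(np.float32);h,s,v=cv2.split(cv2.cvtColor(c["color"],cv2.COLOR_RGB2HSV))
w=((h>10)&(h<32)&(s>50)&(v>110)&(P[...,2]>47)&(P[...,2]<66)&(np.hypot(P[...,0]-568,P[...,1])<110)).astype(np.uint8)
n,L,st,ce=cv2.connectedComponentsWithStats(w)
for i in range(1,n):
    if st[i,4]>150:
        q=P[L==i];print(st[i],cv2.minAreaRect(q[:,:2].copy()),q[:,2].mean())
        for a in np.arange(q[:,1].min(),q[:,1].max(),6):
            m=(q[:,1]>=a)&(q[:,1]<a+6);print("  ",q[m].mean(0).round(1))
E
python3 oc.py w2.png; python3 -c "
from cell import manip;print(manip.read_state()['finger_gap'])"
```

```text
[ 307  162   24   56 1259] ((557.4403686523438, 63.6029052734375), (19.53516960144043, 46.580413818359375), 0.8628371357917786) 56.732018
   [557.6  43.7  60.1]
   [557.9  49.3  60.4]
   [557.7  55.2  60.3]
   [557.6  61.2  60.3]
   [557.3  67.   55.9]
   [557.1  73.2  52.3]
   [557.1  79.3  52.3]
   [557.4  84.5  52.2]
0.2737278853795696
```

View pics/w2.png

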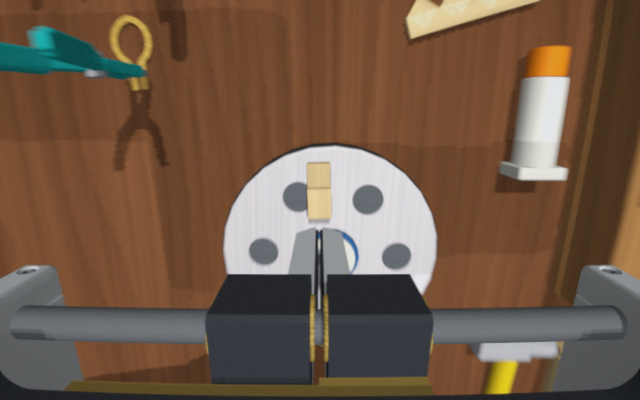

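The offcut at (319,190) hasn't moved; the fingers closed too late. I'll go down again with the gripper part-open and wait longer before lifting.

```bash
python3 -m creep '0 0 0 0 0 0;0 0 0 0 0 0;0 0 0.6 0 0 0;0 0 0.6 0 0 0;0 0 0.6 0 0 0;0 0 0.5 0 0 0;0 0 0.35 0 0 0;0 0 0 0 0 0' 0.5 20; python3 -m creep '0 0 0 0 0 0;0 0 0 0 0 0;0 0 0 0 0 0;0 0 0 0 0 0;0 0 0 0 0 0;0 0 0 0 0 0' 1 20;python3 -m creep '0 0 -0.3 0 0 0;0 0 -0.7 0 0 0;0 0 -0.8 0 0 0;0 0 -0.8 0 0 0'
```

```text
clock: 3.45
eef_pos: [557.3, 56.0, 41.2]
eef_rot: [-3.141, 0.0, 1.571]
wrist_force: [0.0, -0.5, -0.1]
finger_gap: 47.0
finger_force: 0.0
clock: 4.2
eef_pos: [557.6, 56.0, 41.9]
eef_rot: [3.142, -0.0, 1.571]
wrist_force: [0.3, -0.5, 0.8]
finger_gap: 20.0
finger_force: 20.0
clock: 4.7
eef_pos: [557.6, 56.0, 147.7]
eef_rot: [3.141, -0.0, 1.571]
wrist_force: [0.6, 0.7, -1.2]
finger_gap: 19.7
finger_force: 20.0
```

```bash
python3 -m creep '-0.95 -0.35 0 0 0 0;-0.95 -0.35 0 0 0 0;-0.95 -0.35 0 0 0 0;-0.95 -0.35 0 0 0 0;-0.95 -0.35 0 0 0 0;-0.95 -0.35 0 0 0 0;-0.95 -0.35 0 0 0 0;-0.95 -0.35 0 0 0 0;-0.95 -0.35 0 0 0 0;0 0 0.6 0 0 0;0 0 0.6 0 0 0;0 0 0.6 0 0 0;0 0 0.6 0 0 0;0 0 0 0 0 0'; python3 -m creep '0 0 0 0 0 0;0 0 0 0 0 0;0 0 -0.4 0 0 0;0 0 -0.7 0 0 0;0 0 -0.7 0 0 0;0 0 -0.7 0 0 0' 0.5
```

```text
clock: 6.45
eef_pos: [431.1, -285.6, 49.3]
eef_rot: [-3.14, -0.001, 1.571]
wrist_force: [0.3, -0.1, 0.5]
finger_gap: 19.6
finger_force: 20.0
clock: 7.2
eef_pos: [431.7, -286.0, 152.3]
eef_rot: [3.14, 0.001, 1.571]
wrist_force: [-0.6, -1.1, -0.2]
finger_gap: 46.9
finger_force: 0.0
```

```bash
python3 -m creep '0.68 0.44 0 0 0 0;0.68 0.44 0 0 0 0;0.68 0.44 0 0 0 0;0.68 0.44 0 0 0 0;0.68 0.44 0 0 0 0;0.68 0.44 0 0 0 0;0.68 0.44 0 0 0 0;0.71 0.44 0 0 0 0;0 0 0.2 0 0 0.035;0 0 0.4 0 0 0.035;0 0 0.7 0 0 0;0 0 0.7 0 0 0;0 0 0.5 0 0 0;0 0 0.23 0 0 0;0 0 0 0 0 0;0 0 0 0 0 0'; python3 -m creep '0 0 0 0 0 0;0 0 0 0 0 0;0 0 0 0 0 0;0 0 0 0 0 0;0 0 0 0 0 0;0 0 0 0 0 0' 1 20
```

```text
clock: 9.2
eef_pos: [572.9, -67.3, 41.7]
eef_rot: [3.14, -0.0, 1.351]
wrist_force: [-0.1, 0.2, -0.3]
finger_gap: 47.2
finger_force: 0.0
clock: 9.95
eef_pos: [572.5, -67.2, 40.8]
eef_rot: [3.141, 0.0, 1.351]
wrist_force: [-0.6, 0.8, 3.4]
finger_gap: 21.9
finger_force: 20.0
```

```bash
python3 -m creep '0 0 -0.3 0 0 0;0 0 -0.7 0 0 0;0 0 -0.8 0 0 0;0 0 -0.9 0 0 -0.035;0 0 0 0 0 -0.035;-0.68 -0.31 0 0 0 0;-0.68 -0.31 0 0 0 0;-0.68 -0.31 0 0 0 0;-0.68 -0.31 0 0 0 0;-0.68 -0.31 0 0 0 0;-0.68 -0.31 0 0 0 0;-0.68 -0.31 0 0 0 0;-0.68 -0.31 0 0 0 0;0 0 0.6 0 0 0;0 0 0.6 0 0 0;0 0 0.6 0 0 0;0 0 0.6 0 0 0;0 0 0 0 0 0'; python3 -m creep '0 0 0 0 0 0;0 0 0 0 0 0;0 0 -0.4 0 0 0;0 0 -0.7 0 0 0;0 0 -0.7 0 0 0;0 0 -0.7 0 0 0;0 0 -0.9 0 0 0;0 0 0 0 0 0' 0.5; python3 - <<'E'
from h import *
c=manip.camera("scene");save(c,"s3.png");P=pts(c);h,s,v=cv2.split(cv2.cvtColor(c["color"],cv2.COLOR_RGB2HSV))
w=((h>10)&(h<32)&(s>50)&(v>110)&(P[...,2]>2)&(P[...,2]<66)&(np.hypot(P[...,0]-452,P[...,1]+286)<80))
n,L,st,ce=cv2.connectedComponentsWithStats(w.astype(np.uint8))
for i in range(1,n): 
    if st[i,4]>30: print(st[i],P[L==i].mean(0))
E
```

```text
clock: 12.2
eef_pos: [472.6, -284.4, 51.9]
eef_rot: [-3.139, -0.001, 1.571]
wrist_force: [1.0, 0.2, -0.1]
finger_gap: 21.7
finger_force: 20.0
clock: 13.2
eef_pos: [474.1, -285.4, 192.7]
eef_rot: [3.137, 0.004, 1.571]
wrist_force: [-0.6, -0.2, -0.7]
finger_gap: 47.1
finger_force: 0.0
[216 252  17  15 142] [ 436.9329238  -281.8460393    17.97849312]
[223 260  17  17 157] [ 478.2624591  -288.03859688   19.48833655]
```

```bash
python3 -m creep '0.97 -0.06 -0.4 0 0 0;0.97 -0.06 -0.4 0 0 0;0.97 -0.06 0 0 0 0;0.97 -0.06 0 0 0 0;0.97 -0.06 0 0 0 0;0.97 -0.06 0 0 0 0;0.97 -0.06 0 0 0 0;0.97 -0.06 0 0 0 0;0.97 -0.06 0 0 0 0;0.97 -0.06 0 0 0 0;0.97 -0.06 0 0 0 0;0.97 -0.06 0 0 0 0;0.97 -0.06 0 0 0 0;0.97 -0.06 0 0 0 0;0.97 -0.06 0 0 0 0' 0; python3 -m creep '0 0 0 0 0 0.055;0 0 0 0 0 0.055;0 0 0 0 0 0.055;0 0 0 0 0 0.055;0 0 0 0 0 0.055;0 0 0 0 0 0.055;0 0 0 0 0 0.055;0 0 0 0 0 0.055;0 0 0 0 0 0;0 0 0 0 0 0'
python3 - <<'E'
from h import *
import pickle
D={n:manip.camera(n) for n in ["wrist","side","scene"]};pickle.dump(D,open("d2.pkl","wb"))
save(D["wrist"],"w4.png")
E
```

```text
clock: 15.12
eef_pos: [436.6, 298.3, 220.1]
eef_rot: [-3.141, 0.001, 1.571]
wrist_force: [0.0, -0.2, -1.1]
finger_gap: 93.9
finger_force: 0.0
clock: 16.38
eef_pos: [437.0, 297.1, 220.4]
eef_rot: [3.141, 0.001, 0.192]
wrist_force: [-0.0, 0.0, 0.3]
finger_gap: 93.8
finger_force: 0.0
```

View pics/w4.png

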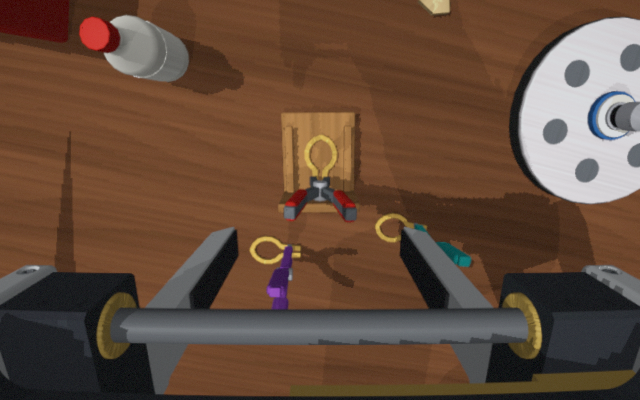

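The wrist view shows the red grips at (297,208) and (345,207), the ring at (321,155) and the stand at (318,160). The purple pliers are at (280,275), the turquoise pair at (440,240), and the axle at about (615,118).

```bash
python3 - <<'E'
from h import *
import pickle
D=pickle.load(open("d2.pkl","rb"))
for n,c in D.items():
    P=pts(c).astype(np.float32);h,s,v=cv2.split(cv2.cvtColor(c["color"],cv2.COLOR_RGB2HSV));ok=c["range_z"]>0
    X,Y,Z=P[...,0],P[...,1],P[...,2]
    near=(np.hypot(X-437,Y-298)<80)&ok
    r=near&((h<6)|(h>174))&(s>130)&(Z>100)&(Z<175)
    k,L,st,ce=cv2.connectedComponentsWithStats(r.astype(np.uint8))
    for i in range(1,k):
        if st[i,4]>15: q=P[L==i];print(n,"red",st[i],np.median(q,0).round(1),q.min(0).round(),q.max(0).round(),cv2.minAreaRect(q[:,:2].copy()))
    g=near&(h>18)&(h<32)&(s>120)&(v>150)&(Z>14)&(Z<26)
    k,L,st,ce=cv2.connectedComponentsWithStats(g.astype(np.uint8))
    for i in range(1,k):
        if st[i,4]>40: q=P[L==i];print(n,"yel",st[i],q.mean(0).round(1),cv2.minAreaRect(q[:,:2].copy()))
    b=near&(h>5)&(h<35)&(Z>8)&(Z<32); 
    q=P[b]; print(n,"stand",len(q),cv2.minAreaRect(q[:,:2].copy()))
    b=(h>8)&(h<20)&(Z>68)&(Z<80)&near; q=P[b]
    if len(q)>5: print(n,"wall",len(q),q.mean(0),cv2.minAreaRect(q[:,:2].copy()))
    for nm,lo,hi in [("turq",82,98),("purp",125,155)]:
        m=(h>lo)&(h<hi)&(s>80)&ok&(np.hypot(X-437,Y-298)<200)&(Z>3)&(Z<180); q=P[m]
        if len(q)>20: print(n,nm,len(q),q.min(0).round(),q.max(0).round(),q.mean(0).round())
c=D["wrist"];P=pts(c)
f=(P[...,2]>84)&(P[...,2]<92)&(np.hypot(P[...,0]-568,P[...,1])<20);print("axle",f.sum(),P[f].mean(0))
E
```

```text
wrist red [285 190  22  17 209] [439.  314.7 142.7] [436. 308. 112.] [440. 322. 160.] ((438.0721740722656, 314.93206787109375), (14.718331336975098, 4.798812389373779), 87.68392944335938)
wrist red [333 191  23  17 210] [445.2 277.7 141.9] [440. 269. 112.] [447. 284. 158.] ((444.46502685546875, 277.1145935058594), (4.872559547424316, 14.993829727172852), 16.82722282409668)
wrist red [333 203  20  19  35] [433.1 277.  148.5] [432. 269. 115.] [435. 282. 159.] ((433.1595764160156, 275.6993713378906), (13.441963195800781, 2.582026720046997), 84.33360290527344)
wrist red [286 204  20  17  32] [426.7 312.3 153.4] [423. 307. 117.] [429. 320. 157.] ((426.31976318359375, 313.26318359375), (3.2004315853118896, 13.417922973632812), 15.77238655090332)
wrist yel [304 134  33  44 508] [461.4 299.5  18.9] ((460.1795349121094, 299.8894958496094), (38.46342086791992, 46.570804595947266), 74.13765716552734)
wrist stand 5347 ((463.4178771972656, 302.2624816894531), (89.67581176757812, 84.2918701171875), 11.824604034423828)
wrist wall 425 [416.0347   294.07626   74.454475] ((427.046142578125, 294.616394
[... 1209 characters left out ...]
 ((441.4822082519531, 272.84429931640625), (14.517876625061035, 12.650840759277344), 32.800865173339844)
scene yel [361 161  14   8  44] [461.8 297.8  17.9] ((462.115478515625, 296.6934814453125), (43.99116516113281, 38.21184158325195), 43.2815055847168)
scene stand 508 ((463.3241271972656, 298.3073425292969), (98.01811218261719, 87.28844451904297), 11.526778221130371)
scene wall 42 [421.6358  272.51752  72.72812] ((420.9539794921875, 276.7342529296875), (10.278932571411133, 56.89536666870117), 11.58017349243164)
scene turq 218 [362. 152.  18.] [421. 170. 149.] [391. 160.  91.]
scene purp 195 [306. 299.   5.] [360. 322. 147.] [332. 311.  89.]
axle 147 [564.69526177  10.01941408  85.79227583]
```

```bash
python3 -m creep '-0.07 0.04 0.2 0 0 0;0 0 0.5 0 0 0;0 0 0.5 0 0 0;0 0 0.5 0 0 0;0 0 0.5 0 0 0;0 0 0.3 0 0 0;0 0 0.18 0 0 0;0 0 0 0 0 0;0 0 0 0 0 0' 0; python3 -m creep '0 0 0 0 0 0;0 0 0 0 0 0;0 0 0 0 0 0;0 0 0 0 0 0;0 0 0 0 0 0;0 0 0 0 0 0;0 0 0 0 0 0;0 0 0 0 0 0;0 0 0 0 0 0;0 0 0 0 0 0;0 0 0 0 0 0;0 0 0 0 0 0' 1 40
python3 - <<'E'
from h import *
c=manip.camera("wrist");save(c,"w5.png")
E
```

```text
clock: 17.65
eef_pos: [435.0, 295.2, 114.0]
eef_rot: [-3.141, -0.001, 0.189]
wrist_force: [0.1, 0.6, -0.1]
finger_gap: 94.0
finger_force: 0.0
clock: 19.15
eef_pos: [435.2, 295.8, 114.8]
eef_rot: [-3.14, -0.002, 0.189]
wrist_force: [-2.8, 1.6, 11.0]
finger_gap: 31.0
finger_force: 40.0
```

View pics/w5.png

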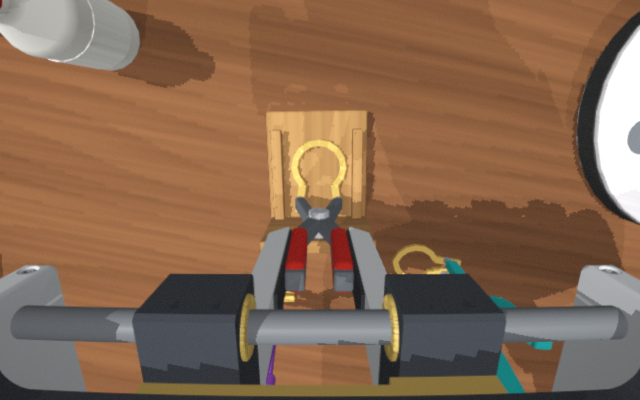

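The pliers are held with the handles parallel at (296,258) and (343,258), and the ring spread at (320,165) is round. Next is a straight lift.

```bash
python3 -m creep '0 0 -0.1 0 0 0;0 0 -0.3 0 0 0;0 0 -0.5 0 0 0;0 0 -0.6 0 0 0;0 0 -0.6 0 0 0;0 0 -0.5 0 0 0;0 0 -0.3 0 0 0;0 0 0 0 0 0;0 0 0 0 0 0'
cat > ring.py <<'E'
from h import *
import sys
from scipy.optimize import least_squares
c=manip.camera("wrist");save(c,sys.argv[1]);h,s,v=cv2.split(cv2.cvtColor(c["color"],cv2.COLOR_RGB2HSV))
P=pts(c);st=manip.read_state();tcp=st["eef_pos"];yaw=st["eef_rot"][2]
m=(h>18)&(h<32)&(s>120)&(v>120)&(c["range_z"]>0)
m&=(abs(P[...,2]-(tcp[2]-97))<20)&(np.hypot(P[...,0]-tcp[0],P[...,1]-tcp[1])<70)
q=P[m];print("ring pts",len(q),"z pct",np.percentile(q[:,2],[5,25,50,75,95]).round(1))
A=np.c_[q[:,:2]-q[:,:2].mean(0),np.ones(len(q))];print("ring plane slopes x,y",np.linalg.lstsq(A,q[:,2],rcond=None)[0].round(3))
zt=np.median(q[:,2])
yy,xx=np.nonzero(m);w=onplane(c,np.c_[xx,yy],zt)[:,:2]
ex=np.array([np.cos(yaw),np.sin(yaw)]);d=(w-tcp[:2])
ey=np.array([-ex[1],ex[0]]);L=np.c_[d@ex,d@ey]
sel=L[:,0]>22; L=L[sel]
# outer / inner edge: angular max/min radius, iterate; take mean radius mid-line
f=lambda p:np.hypot(L[:,0]-p[0],L[:,1]-p[1])-p[2]
p=least_squares(f,[28,0,20],loss="soft_l1").x
cen=tcp[:2]+ex*p[0]+ey*p[1]
r=np.hypot(L[:,0]-p[0],L[:,1]-p[1]);print("ring in tool",p.round(2),"world",cen.round(2),"ztop",zt.round(1),"r range",np.percentile(r,[2,98]).round(1),"far edge",L[:,0].max().round(1))
print("tcp",tcp.round(1),st["eef_rot"].round(3),"gap",st["finger_gap"],"f",st["finger_force"],st["wrist_force"].round(1),"q",st["joints"].round(2))
E
python3 ring.py w6.png
```

```text
clock: 20.32
eef_pos: [434.5, 294.9, 228.6]
eef_rot: [3.141, 0.001, 0.188]
wrist_force: [-0.2, -0.3, -1.9]
finger_gap: 30.9
finger_force: 40.0
ring pts 900 z pct [131.6 132.3 132.8 133.2 134. ]
ring plane slopes x,y [-3.00000e-03  1.00000e-03  1.32799e+02]
ring in tool [28.18 -0.64 20.3 ] world [462.28 299.57] ztop 132.8 r range [17.7 22.7] far edge 50.7
tcp [434.5 294.9 228.6] [3.141e+00 1.000e-03 1.880e-01] gap 30.83988112872548 f 39.978940539294854 [-0.4 -0.3 -1.7] q [ 0.53  0.23  1.56 -0.    1.36  1.91]
```

```bash
python3 -m creep '0.06 0.4 0 0 0 0;0.12 0.8 0 0 0 0;0.12 0.8 0 0 0 0;0.12 0.8 0 0 0 0;0.12 0.8 0 0 0 0;0.12 0.8 0 0 0 0;0.12 0.8 0 0 0 0;0.12 0.8 0 0 0 0;0.12 0.8 0 0 0 0;0.12 0.8 0 0 0 0;0.06 0.25 0 0 0 0;0 0 0.3 0 0 0;0 0 0.1 0 0 0;0 0 0 0 0 0;0 0 0 0 0 0'
cat >> ring.py <<'E'
Z=P[...,2];X,Y=P[...,0],P[...,1]
# hub rim (blue, z 48)
b=(h>100)&(h<130)&(s>90)&(v>35)&(np.hypot(X-568,Y)<40)&(Z<60)
yy,xx=np.nonzero(b);w=onplane(c,np.c_[xx,yy],48)[:,:2]
if len(w)>20:
    p=least_squares(lambda p:np.hypot(w[:,0]-p[0],w[:,1]-p[1])-24,[568,0],loss="soft_l1").x;print("hub",len(w),p.round(2))
f=(abs(Z-88)<2.5)&(np.hypot(X-568,Y)<20)
if f.sum()>20: print("axle top",f.sum(),P[f].mean(0).round(2),cv2.minEnclosingCircle(P[f][:,:2].astype(np.float32)))
E
python3 ring.py w7.png
```

```text
clock: 22.25
eef_pos: [540.7, -3.8, 213.7]
eef_rot: [3.141, -0.0, 0.189]
wrist_force: [-0.1, 0.0, -0.8]
finger_gap: 31.2
finger_force: 40.0
ring pts 680 z pct [116.8 117.4 117.8 118.3 119. ]
ring plane slopes x,y [1.00000e-03 5.00000e-03 1.17869e+02]
ring in tool [28.05 -0.64 20.18] world [568.44   0.66] ztop 117.8 r range [18.  22.2] far edge 50.0
tcp [540.8  -4.  213.8] [ 3.141 -0.     0.189] gap 31.17745759013053 f 39.979053836432286 [ 0.1 -0.1 -0.9] q [-0.08  0.27  1.54  0.    1.33  1.31]
hub 231 [ 5.6791e+02 -2.1000e-01]
axle top 523 [5.6886e+02 3.8000e-01 8.8260e+01] ((568.6898803710938, 0.12959499657154083), 13.352910995483398)
```

View pics/w7.png

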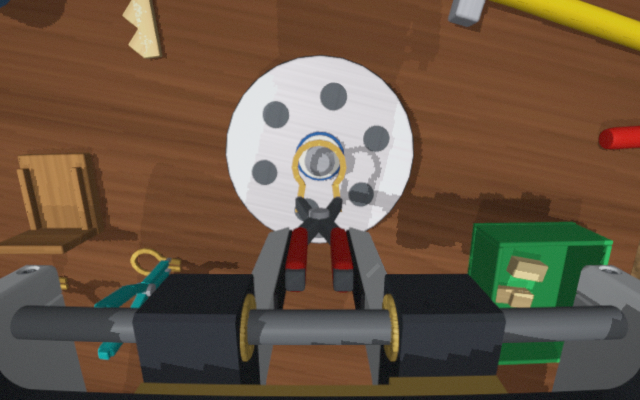

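The spread ring at (319,162) is centred over the axle at (319,160). Both offcuts are in the bin, around (525,268) and (515,300). I'll lower it slowly.

```bash
python3 -m creep '0 0.01 0.15 0 0 0;0 0 0.15 0 0 0;0 0 0.15 0 0 0;0 0 0.15 0 0 0;0 0 0.15 0 0 0;0 0 0.15 0 0 0;0 0 0.15 0 0 0;0 0 0.15 0 0 0;0 0 0.1 0 0 0;0 0 0.06 0 0 0;0 0 0.03 0 0 0;0 0 0 0 0 0;0 0 0 0 0 0;0 0 0 0 0 0'
python3 ring.py w8.png
```

```text
clock: 24.05
eef_pos: [540.8, -4.8, 158.0]
eef_rot: [3.142, -0.0, 0.188]
wrist_force: [0.4, 0.4, -1.8]
finger_gap: 31.2
finger_force: 40.0
ring pts 697 z pct [60.9 61.6 62.1 62.6 63.2]
ring plane slopes x,y [-2.0000e-03  4.0000e-03  6.2122e+01]
ring in tool [28.09 -0.88 20.3 ] world [ 5.6859e+02 -3.3000e-01] ztop 62.1 r range [18.1 22.3] far edge 50.1
tcp [540.8  -4.7 157.9] [ 3.142 -0.     0.188] gap 30.90073931098118 f 39.978985457564704 [ 1.  -0.1 -1.4] q [-0.08  0.32  1.61  0.    1.21  1.31]
hub 247 [ 5.6806e+02 -2.1000e-01]
axle top 764 [5.688e+02 2.000e-01 8.830e+01] ((568.3870239257812, 0.3157673180103302), 13.093367576599121)
```

View pics/w8.png

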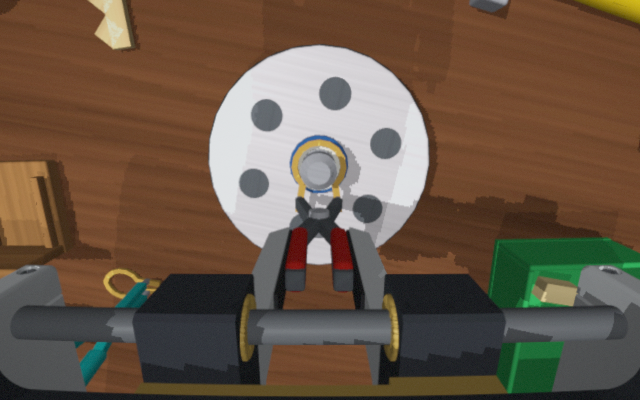

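The ring surrounds the axle at (319,163). It is level, its top is at about 61.5 mm, and the forces are near zero, so I'm handing in.

```bash
python3 -c "
from cell import manip;print(manip.sign_off())"
```

```text
the job is handed in; nothing more can be done
None
```

The job is handed in, though no verdict came back: both offcuts are in the bin, and the pliers are held squeezed and upright with the spread ring around the axle, about 0.7 mm off its axis and level with the groove, with no measurable contact force.

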